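Hang the loose parts bin on the empty hook of the revolving bin rack

ROBOT

A 6-joint arm with a two-finger parallel gripper is mounted at the origin on a cart in front of the work surface, level with it; the furniture and walls round the work are solid. World frame = base frame: x ahead of the robot, y to its left, z up, the work surface at z = 0. Lengths are in m, angles in rad, forces in N, time in s.
With the tool pointing down it reaches from about 0.4 to 0.825 m from the base axis. Payload 7 kg.
Tool frame: the origin (TCP) lies on the centre line of the jaws, within the pads' length; the fingertips stand 11 mm ahead of it and the grasp point (between the pads) lies 8 mm behind it; z points along the fingers, y is the direction in which the jaws open and shut (so a half turn about z gives the same grasp; the last joint's range is limited). The gripper opens to 88 mm and grips with 3 to 60 N. Pads are 19 mm wide; open, the fingers measure 130 mm over their backs; the gripper's body (78 mm by 193 mm) begins 47 mm behind the grasp point.
Start: joints at [1.451, 0.359, 0.012, 0, -1.224, -0.288], TCP at [0.268, 0.62, 0.238] pointing down, gripper open.
Joint ranges: [-3.07, 3.07], [-1.43, 2.12], [-1.02, 1.25], [-3.03, 1.67], [-3.05, -0], [-3.03, 3.03]. Speed limits (rad/s): [2.39, 2.39, 3.01, 3.14, 3.14, 3.14].

INTERFACE

Orientations are given as a unit quaternion [w, x, y, z].
In Python, from cell import readout, vision, job gives the robot as it stands.
- The arm moves only by the shell command python3 -m creep 'ROWS'. ROWS is JSON, a list of rows, each a list of 5 numbers: the shift along the tool's x, y, z in mm, then the turn about the tool's z in rad, then the closure, from 0 (fully open) to 1 (shut). In form: [[x, y, z, twist, gripper], ...]. A call has 1 to 12 rows; each row shifts and turns the commanded pose from where the row before left it, along the tool's axes as they then stand; what a row does not reach is not made up. A row lasts 1/8 s, in which the tool goes at most 62.5 mm and 10.7 degrees, less where a joint would pass 70% of its speed; a pose out of reach is approached as far as the arm can. A call with a gripper value outside its range is refused whole. The fingers move at their own pace and stop on an object; the grip force is fixed at half the most. Time passes only in rows, so rows that do not move let the fingers close. It gives the time, the measured TCP pose, the force and the opening at its end, in the units of the state.
- readout.sense(): the state, without advancing time (a new reading comes with each control period).
- vision.get_image(name): name is "scene" or "top" or "wrist"; returns the picture (384x512x3 uint8, red, green, blue); there is no depth.
- vision.get_calibration(name): a dict with "fovy" (degrees; the focal length in pixels is half the picture's height over the tangent of half this angle, whatever the lens; pixels are square), "cx", "cy" (the principal point, pixels), "dist_coeffs" ([k1, k2, p1, p2, k3] as OpenCV has them; the pictures are not rectified), "R" (3x3) and "t" (3): a world point X has camera coordinates R X + t. Camera axes: x right, y down, z forward; pixel columns grow to the right and rows downward; lengths in m; the calibration is good to about 2 mm. A picture is of the moment at which its call begins: read the wrist's pose just before it. get_calibration takes no time and is no camera call; for the wrist camera it gives the pose at the moment of the call.
- job.job_done(): hands the job in, once; it reports no verdict.
The state is a dict: "time": time; "joints": joint angles; "qd": joint speeds; "effort": joint torques, N m; "eef_pos": TCP position; "tcp_rot": TCP orientation; "contact_force": force on the tool from outside, world axes, zero at the start; "moment": the same for the moment, N m; "width": finger opening in m.
Only numpy, scipy, OpenCV 4.12 (cv2) and the standard library are available. Lean on these libraries where they do the work, as an engineer would, in place of code of your own. Each camera call takes 0.05 s, during which the arm holds its last target. There are 200 camera calls.

TASK

Turn the revolving bin rack (it has a knob on top) until the side with the empty hook looks straight to the front, square with the front edge of the rack's base plate. Then take the loose parts bin off the bench and hang it level and centred on that hook, its lip behind the hook's upturned tongue: feel for the hook, which is clamped at an unmeasured height, lower the bin gently until the hook carries it, without forcing it, and only then let go so that it does not drop, leaving the other things on the bench alone.

Things in the scene. Friction and masses are not known exactly. Their poses are not given: they have to be found in the camera images.
- rack: Square dark steel base plate, 190 x 190 x 12 mm, of the revolving bin rack, fixed to the bench. Origin: centre of its underside, on the bench and on the rack's turning axis. Its -x side is the front edge, nearest the robot (the plate is turned by at most 0.25 rad). The rack's head turns on it: a grey upright block, 90 x 90 mm in plan, 28 to 126 mm above the bench.
- rack_head (a joint): Angle of the rack's head, rad, growing anticlockwise seen from above; 0 or 6.283: the empty side looks straight to the front (-x of the base plate). Turns without end both ways, held by 0.08 N m of friction. Three sides carry bins that cannot be taken off (like the loose one; they reach 130 mm from the axis, up to 125 mm above the bench); the fourth has only its hook.
- knob (a point): Centre of the round black knob on top of the rack's head, on the turning axis, 160 mm above the bench. The knob is 36 mm in diameter, spans 146 to 174 mm above the bench and turns with the head, whose top below it is at 131 mm. Axes turn with the head.
- empty_panel (a point): Middle of the top edge of the flat smooth panel (90 mm wide) on the head's empty side, on its outer face, 126 mm above the bench, 45 mm from the turning axis. Its axes turn with the head: -x points straight out of the panel, y along it, z up.
- hook_band (a point): Point on the panel face 24 mm below point empty_panel, same axes. The 30 mm wide steel hook is in mid panel: an upright tongue 3 mm thick, the slot behind it (to the panel) 5.5 mm wide, 13 mm deep. It is clamped by hand, so its tongue's upper edge lies anywhere from 14 mm above to 14 mm below this point (88 to 116 mm above the bench), not measured: feel for it. The clamp holds 80 N.
- bin: Loose blue plastic bin holding brass spacers, 0.13 to 0.26 kg. Origin: centre of its underside, z up. Open top, 56 mm wide (y), 72 deep (x -36 to 36), 62 high, 3 mm walls; the front (-x) is cut down to 30 mm, the side walls are full height from x = -20 to 36. Hanger at the back (+x), see point bin_lip. A 5 mm rib runs down each back edge (y 23 to 28, both sides) out to x = 45, flush with the lip.
- bin_lip (a point): Middle of the lower edge of the bin's hanger lip, at x 43, z 44 mm in the bin's frame, same axes. Lip: 3 mm ledge (z 52 to 55) along the whole back, out to x = 45, and a flange 3.5 mm thick (x 41.5 to 45) down from it, 5.5 mm clear of the back wall. Hung: flange behind the tongue with 2 mm play, ledge on the tongue's upper edge, so this point is 8 mm below that edge.
- multimeter: Bystander: dark handheld multimeter, 145 x 70 x 43 mm, lying on the bench; origin at the centre of its underside.
- marker_blue: Bystander: marker pen with blue cap, 135 x 15 x 16 mm, lying on the bench; origin at the centre of its underside.
- tape_yellow: Bystander: roll of yellow insulating tape, 58 mm across, 19 mm high, lying on the bench; origin at the centre of its underside.
- mug: Bystander: striped mug, 86 mm across without its handle, 90 mm high; origin at the centre of its underside.
There are look-alikes about, which are no part of the job. There is more than one size of the bin; the job needs the largest.

How it is judged:
By the outcome, as a careful person would: the job done as asked, in the order asked, and still so for the second after the job is handed in, with the robot touching nothing.
It also fails if it takes over 72 s, if anything falls off the work surface, if the arm or the gripper's body presses on something with over 40 N, if the wrist force passes 120 N, or if a joint passes its speed limit or range.

## Working session

There is one attempt and no reset: what is moved stays moved. The work goes in short steps, Python scripts to look and compute and a shell command to move; the robot and the scene stay as the last step left them, time stands still between calls to the robot, and variables do not carry over. Pictures are saved under pics/ and viewed, about 8 in all and at most 12, crops included, and the job is handed in when it is done.

```bash
mkdir -p pics; ls; cat > h.py <<'E'
import numpy as np, cv2
from cell import readout, vision, job
def K(c):
    f=192/np.tan(np.radians(c["fovy"])/2); return np.array([[f,0,c["cx"]],[0,f,c["cy"]],[0,0,1]])
def ray(c,px,z):
    "pixels -> world points on plane z"
    u=cv2.undistortPoints(np.array(px,float).reshape(-1,1,2),K(c),np.array(c["dist_coeffs"]))[:,0]
    R=np.array(c["R"]);t=np.array(c["t"]);o=-R.T@t
    d=np.c_[u,np.ones(len(u))]@R
    return o+d*((z-o[2])/d[:,2])[:,None]
def proj(c,X):
    R=np.array(c["R"]);t=np.array(c["t"],float)
    return cv2.projectPoints(np.array(X,float).reshape(-1,1,3),cv2.Rodrigues(R)[0],t,K(c),np.array(c["dist_coeffs"]))[0][:,0]
def snap(n,f,crop=None,s=1.5):
    im=vision.get_image(n)
    np.save('pics/'+f+'.npy',im)
    if crop: im=im[crop[1]:crop[3],crop[0]:crop[2]]
    cv2.imwrite('pics/'+f+'.png',cv2.resize(im[:,:,::-1],None,fx=s,fy=s,interpolation=cv2.INTER_CUBIC))
E
python3 - <<'E'
from h import *
print(readout.sense())
for n in("scene","top"):
    snap(n,n+"0"); c=vision.get_calibration(n); print(n,c["fovy"],-np.array(c["R"]).T@c["t"])
c=vision.get_calibration("wrist");print(-np.array(c["R"]).T@c["t"],c["R"],c["fovy"])
E
```

```text
pics
{'time': 0.0, 'joints': array([ 1.45111342e+00,  3.59394244e-01,  1.10616813e-02, -3.60879081e-04,
       -1.22412083e+00, -2.88078796e-01]), 'qd': array([-6.06237447e-04, -5.84886632e-04, -6.60212266e-04,  1.41764096e-05,
       -3.20177176e-04,  5.24364821e-04]), 'effort': array([-7.89829355e-04, -5.82722139e+01,  2.93066561e+01,  6.99742377e+00,
        6.92790709e-03, -1.52407133e-04]), 'eef_pos': array([0.2675201 , 0.61920113, 0.23661722]), 'tcp_rot': array([ 8.39863218e-04,  9.79275400e-01, -2.02531420e-01, -9.93746884e-05]), 'contact_force': array([ 0.0503683 ,  0.28676138, -0.75546685]), 'moment': array([-0.00226958, -0.02552218, -0.00478039]), 'width': 0.08777158262771886}
scene 47.94315758066684 [-0.14868369 -0.9366266   0.72993912]
top 57.18244463038065 [ 0.37921352 -0.04143528  1.14428949]
[0.32784589 0.59263785 0.38471224] [[-0.39661447 -0.91798131  0.00269797]
 [-0.88940586  0.38499275  0.24645041]
 [-0.22727557  0.09534621 -0.96915165]] 58.564059670712155
```

View pics/scene0.png

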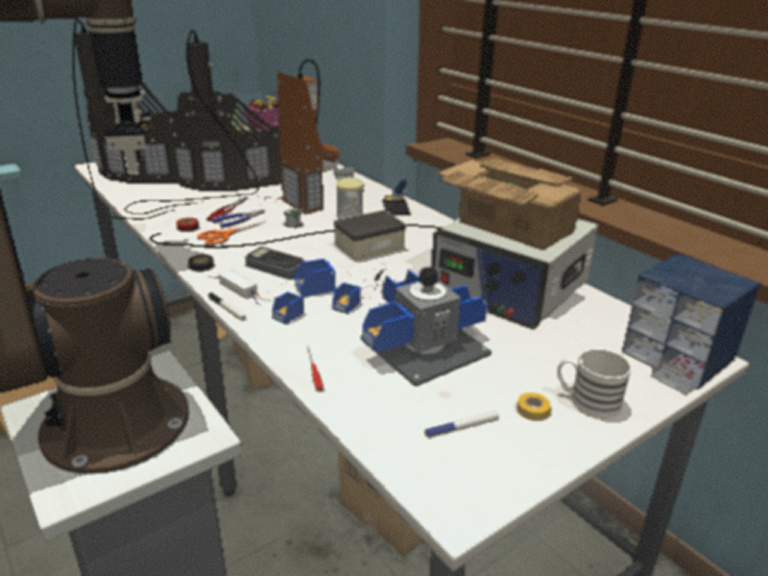

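View pics/top0.png

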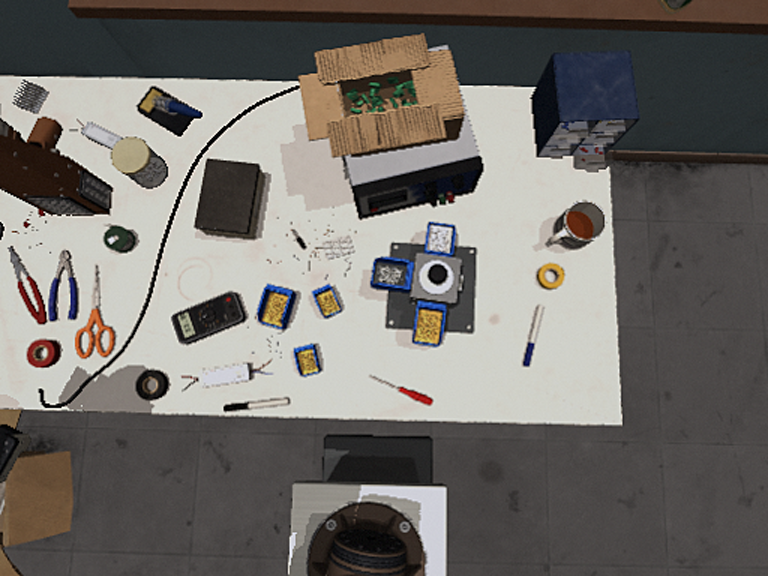

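Candidate bins in top view (768-wide pixels): (277,306), (327,301) and (308,360). The first is clearly the largest. I'll confirm it in an enlarged crop.

```bash
python3 - <<'E'
import cv2,numpy as np
im=np.load('pics/top0.npy')
cv2.imwrite('pics/crop0.png',cv2.resize(im[140:260,160:325,::-1],None,fx=4.8,fy=4.8,interpolation=cv2.INTER_CUBIC))
E
```

```text
(no output)
```

View pics/crop0.png

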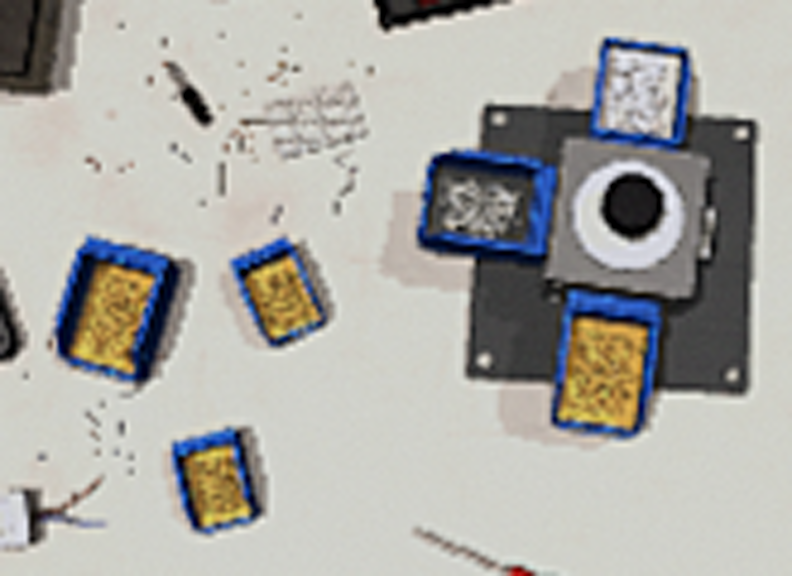

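Large bin at crop (118,310), back ledge at its upper edge (88,238)–(183,262); the two small ones, at (280,292) and (215,480), are look-alikes. Empty panel with the hook faces right, at (710,230).

```bash
python3 - <<'E'
from h import *
c=vision.get_calibration("top")
f=lambda p,z: ray(c,(np.array(p,float)+.5)/4.8-.5+[160,140],z)
pl=f([(487,106),(755,122),(747,393),(468,378)],.012); print("plate",pl.round(4),pl.mean(0)); 
for a,b in((0,1),(3,2),(1,2),(0,3)):
    d=pl[b]-pl[a];print(np.degrees(np.arctan2(d[1],d[0])),np.hypot(*d[:2]))
print("knob",f([(633,205)],.174))
h=f([(563,138),(713,155),(693,298),(545,282)],.131);print("head",h.round(4),h.mean(0))
for a,b in((0,1),(3,2),(1,2),(0,3)):
    d=h[b]-h[a];print(np.degrees(np.arctan2(d[1],d[0])),np.hypot(*d[:2]))
b=f([(88,238),(183,262)],.055);fr=f([(60,352),(137,382)],.03)
print("bin back",b,"front",fr); 
d=b[1]-b[0];print(np.degrees(np.arctan2(d[1],d[0])),np.hypot(*d[:2]), b.mean(0)-fr.mean(0))
c=vision.get_calibration("wrist");R=np.array(c["R"]);s=readout.sense()
from scipy.spatial.transform import Rotation as Ro
q=s["tcp_rot"];T=Ro.from_quat([q[1],q[2],q[3],q[0]]).as_matrix();print("T",T.round(3));print("cam in tool",T.T@(-R.T@c["t"]-s["eef_pos"]),"axis",T.T@R.T)
E
```

```text
plate [[ 0.6592 -0.0335  0.012 ]
 [ 0.6528 -0.218   0.012 ]
 [ 0.4667 -0.2124  0.012 ]
 [ 0.4719 -0.0257  0.012 ]] [ 0.56268004 -0.12236742  0.012     ]
-91.99969509498274 0.18463731597237892
-91.6057560968057 0.18678457391809655
178.26820042540635 0.1861775988779553
177.61142803248543 0.18746411492663034
knob [[ 0.5620322  -0.12137028  0.174     ]]
head [[ 0.6109 -0.0815  0.131 ]
 [ 0.6026 -0.1736  0.131 ]
 [ 0.5139 -0.1618  0.131 ]
 [ 0.5214 -0.0722  0.131 ]] [ 0.56219643 -0.12227865  0.131     ]
-95.11939991948294 0.09252041528253274
-94.7449691410399 0.08987121567431827
172.3935918413771 0.08943788165581562
174.0971904427275 0.08994935563351499
bin back [[0.55324879 0.22445075 0.055     ]
 [0.53904217 0.16145829 0.055     ]] front [[0.48055324 0.24393934 0.03      ]
 [0.46214125 0.19183026 0.03      ]]
-102.70922866957534 0.06457458952488522 [ 0.07479824 -0.02493028  0.025     ]
T [[ 0.918 -0.397 -0.   ]
 [-0.397 -0.918 -0.001]
 [ 0.     0.002 -1.   ]]
cam in tool [ 0.06591735  0.00072635 -0.14799558] axis [[ 5.70238252e-05 -9.69111555e-01 -2.46622769e-01]
 [ 9.99999305e-01 -2.35187345e-04  1.15539437e-03]
 [-1.17770859e-03 -2.46622664e-01  9.69110868e-01]]
```

```bash
python3 -m creep '[[40,40,0,0,0],[43,43,0,0,0],[43,43,0,0,0],[43,43,0,0,0],[43,43,0,0,0],[43,43,0,0,0],[43,43,0,0,0],[43,43,0,0,0],[43,43,0,0,0],[43,43,0,0,0],[43,43,0,0,0],[43,43,0,0,0]]'; python3 -m creep '[[43,43,0,0,0],[9,8,0,0,0],[0,0,0,0,0],[0,0,0,0,0]]'
python3 - <<'E'
from h import *
s=readout.sense();print(s["eef_pos"],s["joints"],s["contact_force"])
snap("wrist","w1")
E
```

```text
time: 1.6
eef_pos: [0.5355, -0.0568, 0.2375]
tcp_rot: [-0.0, 0.979, -0.202, 0.0]
contact_force: [1.3, 1.1, 0.1]
width: 0.0874
time: 2.1
eef_pos: [0.5623, -0.1212, 0.2375]
tcp_rot: [-0.0, 0.979, -0.202, -0.0]
contact_force: [0.3, 0.8, 0.3]
width: 0.0876
[ 0.56232119 -0.12123484  0.23751348] [ 1.27399366e-01  1.95805881e-01 -2.13021103e-01 -3.02676657e-04
 -1.16212108e+00  1.03653568e+00] [0.32949057 0.76252043 0.2820109 ]
```

View pics/w1.png

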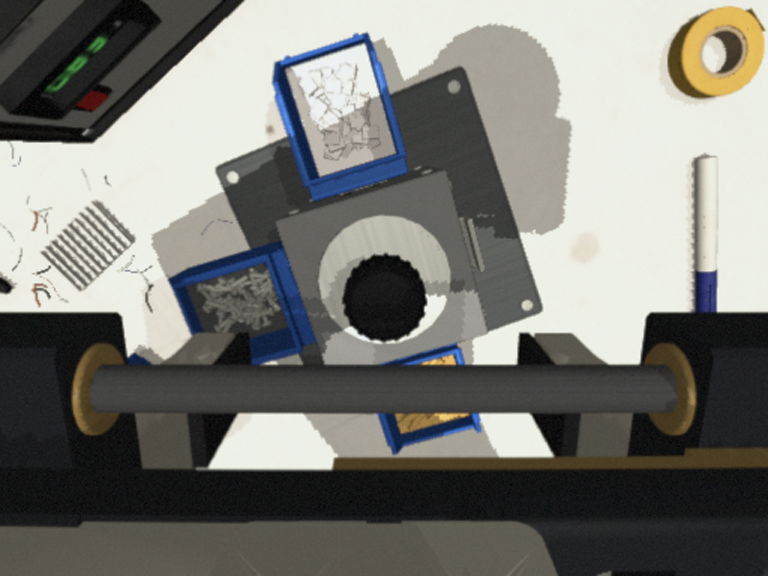

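Knob at (385,297) is centred between the fingers; hook visible at (473,245); plate corners (217,163),(464,67),(541,312); head corners (277,217),(445,170),(488,328).

```bash
python3 - <<'E'
from h import *
c=vision.get_calibration("wrist")
f=lambda p,z: ray(c,(np.array(p,float)+.5)/1.5-.5,z)
pl=f([(217,163),(464,67),(541,312)],.012)
hd=f([(277,217),(445,170),(488,328)],.131)
for P in(pl,hd):
    print(P.round(4),(P[0]+P[2])/2)
    for a,b in((0,1),(1,2)):
        d=P[b]-P[a];print(np.degrees(np.arctan2(d[1],d[0])),np.hypot(*d[:2]))
print(f([(385,297)],.174))
E
```

```text
[[ 0.6637 -0.037   0.012 ]
 [ 0.6537 -0.2211  0.012 ]
 [ 0.4677 -0.2123  0.012 ]] [ 0.56567211 -0.12465348  0.012     ]
-93.08549676811246 0.18438745850346017
177.27082724668716 0.18627139536112075
[[ 0.6156 -0.0875  0.131 ]
 [ 0.6038 -0.1724  0.131 ]
 [ 0.5197 -0.1633  0.131 ]] [ 0.56764823 -0.12540336  0.131     ]
-97.88318132975978 0.08569340399520536
173.8436785164508 0.0845606230554815
[[ 0.56771557 -0.12504004  0.174     ]]
```

```bash
python3 -m creep '[[3.5,0.5,30,0,0],[0,0,35,0,0],[0,0,20,0,0],[0,0,0,0,0.6],[0,0,0,0,1],[0,0,0,0,1],[0,0,0,0,1],[0,0,0,0,1],[0,0,0,0,1]]';  python3 -m creep '[[0,0,0,0.1,1],[0,0,0,0.15,1],[0,0,0,0.15,1],[0,0,0,0.15,1],[0,0,0,0.15,1],[0,0,0,0.15,1],[0,0,0,0.15,1],[0,0,0,0.15,1],[0,0,0,0.15,1],[0,0,0,0.1,1],[0,0,0,0.1,1],[0,0,0,0,1]]'; python3 -m creep '[[0,0,0,0,1]]'
python3 - <<'E'
from h import *
s=readout.sense();print(s["joints"],s["contact_force"],s["moment"])
c=vision.get_calibration("top");snap("top","t2",(225,140,325,240),6)
E
```

```text
time: 3.28
eef_pos: [0.5662, -0.1233, 0.1528]
tcp_rot: [-0.001, 0.979, -0.203, 0.001]
contact_force: [-0.9, 2.1, 1.9]
width: 0.0349
time: 4.78
eef_pos: [0.5647, -0.1239, 0.1528]
tcp_rot: [-0.001, -0.578, 0.816, 0.001]
contact_force: [-5.3, 2.3, 4.5]
width: 0.0351
time: 4.9
eef_pos: [0.5647, -0.1239, 0.1528]
tcp_rot: [-0.001, -0.578, 0.816, 0.001]
contact_force: [-5.1, 3.0, 5.3]
width: 0.035
[ 1.21801814e-01  2.71306850e-01 -3.20158695e-01 -5.85977175e-04
 -9.80914682e-01 -4.58825996e-01] [-5.05186531  3.00651907  5.34855859] [ 0.95099243  1.515254   -0.10280833]
```

View pics/t2.png

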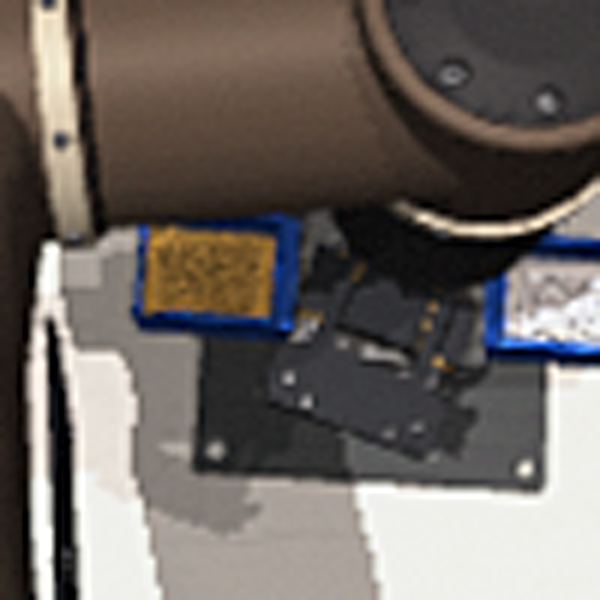

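```bash
python3 -m creep '[[0,0,0,0,0.5],[0,0,0,0,0],[0,0,0,0,0],[0,0,0,0,0],[0,0,-15,0,0],[0,0,-35,0,0],[0,0,-50,0,0],[0,0,-20,0,0],[0,0,0,0,0],[0,0,0,0,0]]'
python3 - <<'E'
from h import *
c=vision.get_calibration("wrist");snap("wrist","w3",None,1.5)
s=readout.sense();print(s["eef_pos"],s["contact_force"])
np.savez('pics/w3c.npz',R=c["R"],t=c["t"])
E
```

```text
time: 6.2
eef_pos: [0.5654, -0.124, 0.2724]
tcp_rot: [-0.0, -0.578, 0.816, 0.0]
contact_force: [-0.6, -0.5, -1.7]
width: 0.0875
[ 0.56521753 -0.1240042   0.27193601] [-0.56785361 -0.64269478  0.0245531 ]
```

View pics/w3.png

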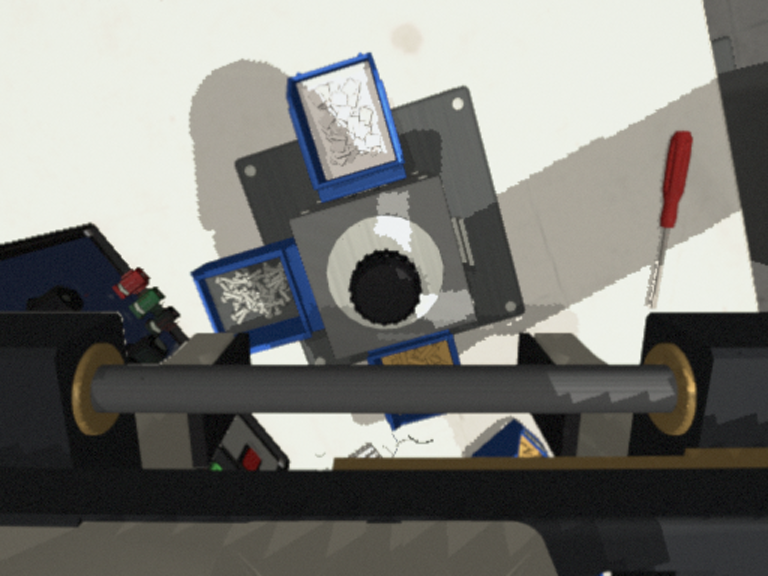

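```bash
cat >> h.py <<'E'
def edge(c,im,p,q,z,w=4,n=30):
    "line fit of strongest edge near p-q (px); returns world points' direction deg, mean, scatter mm"
    g=cv2.GaussianBlur(cv2.cvtColor(im,cv2.COLOR_RGB2GRAY),(0,0),.8).astype(np.float32)
    p=np.array(p,float);q=np.array(q,float);d=(q-p)/np.linalg.norm(q-p);nn=np.array([-d[1],d[0]]);o=np.arange(-w,w+.01,.25);pts=[]
    for a in np.linspace(.06,.94,n):
        s=(p+a*(q-p))[None]+o[:,None]*nn
        v=cv2.remap(g,s[:,0].astype(np.float32)[None],s[:,1].astype(np.float32)[None],cv2.INTER_LINEAR)[0]
        k=np.abs(np.gradient(v)).argmax();pts.append(s[k])
    X=ray(c,pts,z)[:,:2];m=np.ones(n,bool)
    for _ in range(4):
        vx,vy,x0,y0=cv2.fitLine(X[m].astype(np.float32),cv2.DIST_HUBER,0,1e-5,1e-5).ravel()
        r=(X-[x0,y0])@[-vy,vx];m=np.abs(r)<max(.0006,2*np.median(np.abs(r)))
    return np.degrees(np.arctan2(vy,vx))%180,np.array([x0,y0]).round(4),r[m].std()*1e3,m.sum()
E
python3 - <<'E'
from h import *
c=vision.get_calibration("wrist");im=np.load('pics/w3.npy');f=lambda x:(np.array(x,float)+.5)/1.5-.5
for nm,p,q,z in [("plate +y... top",(400,107),(463,88),.012),("plate left-lower",(238,165),(262,240),.012),("plate right",(467,92),(521,305),.012),("plate topL",(238,158),(292,141),.012),
 ("head top",(295,214),(432,180),.131),("head right",(442,182),(476,310),.131),("head left",(292,220),(330,352),.131)]:
    print(nm,edge(c,im,f(p),f(q),z))
E
```

```text
plate +y... top (np.float32(178.30727), array([ 0.495 , -0.2161], dtype=float32), np.float64(0.2894731781141478), np.int64(27))
plate left-lower (np.float32(87.86658), array([ 0.6561, -0.1772], dtype=float32), np.float64(0.2718598142592738), np.int64(30))
plate right (np.float32(87.91517), array([ 0.4687, -0.1509], dtype=float32), np.float64(0.29093765698059854), np.int64(27))
plate topL (np.float32(177.26933), array([ 0.6286, -0.2211], dtype=float32), np.float64(0.27834198597717713), np.int64(29))
head top (np.float32(176.61435), array([ 0.562 , -0.1687], dtype=float32), np.float64(0.22923163744786942), np.int64(22))
head right (np.float32(86.47282), array([ 0.5201, -0.1161], dtype=float32), np.float64(0.621672500361245), np.int64(19))
head left (np.float32(87.19607), array([ 0.6072, -0.1346], dtype=float32), np.float64(0.21199332987510427), np.int64(30))
```

```bash
python3 -m creep '[[0,0,0,-0.1,0],[0,0,0,-0.17,0],[0,0,0,-0.17,0],[0,0,0,-0.17,0],[0,0,0,-0.17,0],[0,0,0,-0.17,0],[0,0,0,-0.17,0],[0,0,0,-0.17,0],[0,0,0,-0.17,0],[0,0,0,-0.187,0]]'; python3 -m creep '[[-10,-21,0,0,0],[-20,-42,0,0,0],[-22,-46,0,0,0],[-22,-46,0,0,0],[-22,-46,0,0,0],[-22,-46,0,0,0],[-18,-38,0,0,0],[-8,-18,0,0,0],[0,0,0,0,0],[0,0,0,0,0]]'
python3 - <<'E'
from h import *
c=vision.get_calibration("wrist");snap("wrist","w4")
s=readout.sense();print(s["eef_pos"],s["joints"])
snap("top","t4",(225,140,325,240),6)
c=vision.get_calibration("top");print(proj(c,[[.565,-.124,.174],[.565,-.124,.131]]))
E
```

```text
time: 7.5
eef_pos: [0.5652, -0.1241, 0.2714]
tcp_rot: [0.0, 0.992, -0.127, -0.001]
contact_force: [0.0, 0.1, -0.4]
width: 0.0877
time: 8.75
eef_pos: [0.5047, 0.205, 0.2722]
tcp_rot: [0.0, 0.991, -0.13, -0.0]
contact_force: [-0.4, -0.4, -0.3]
width: 0.0873
[0.50480292 0.20483788 0.27232111] [ 7.45294866e-01  1.22910234e-01 -2.21451040e-01  5.39936338e-05
 -1.22711784e+00  5.63759487e-01]
[[292.42836406 181.29632733]
 [291.14776033 184.03009982]]
```

View pics/w4.png

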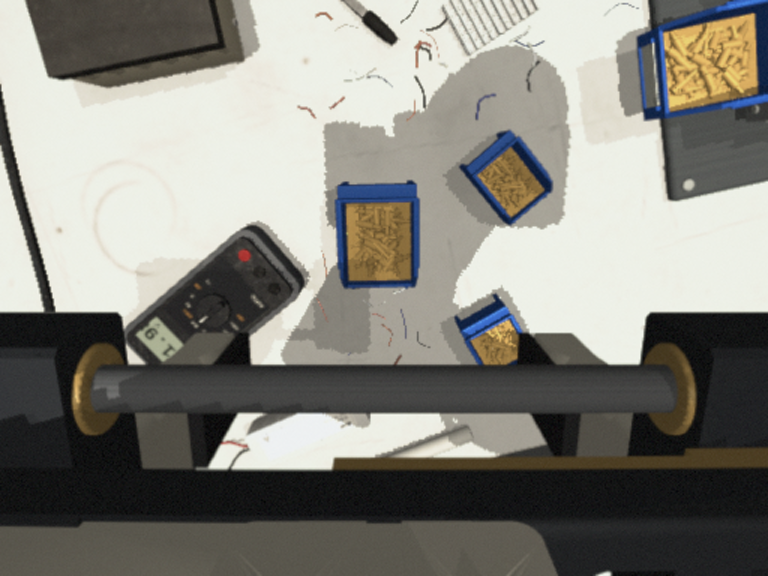

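View pics/t4.png

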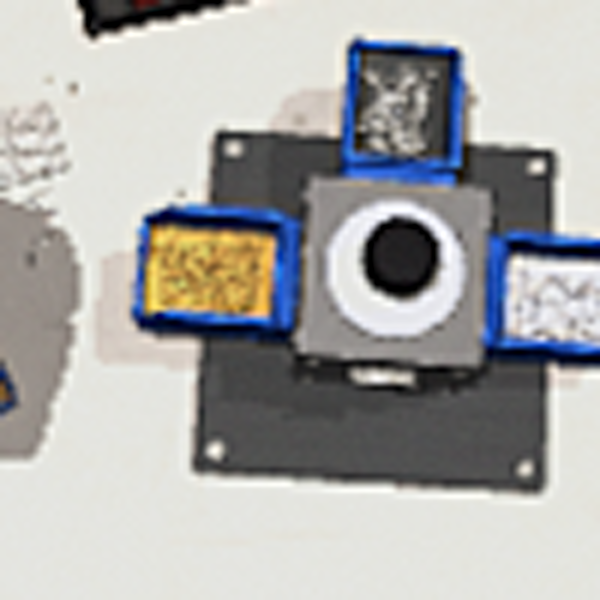

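Bin at (377,235) is aligned with the tool, its back (ledge at y≈188) up; the rack's hook now faces front at t4 (385,377), head looks almost square to the plate.

```bash
python3 - <<'E'
from h import *
c=vision.get_calibration("top");im=np.load('pics/t4.npy');f=lambda x:(np.array(x,float)+.5)/6-.5+[225,140]
for nm,p,q,z in [("plate front",(205,473),(530,491),.012),("plate right",(553,370),(545,480),.012),("plate left low",(203,350),(196,465),.012),
 ("head back",(315,179),(480,186),.131),("head front",(305,358),(485,365),.131),("head left",(306,190),(299,350),.131),("head right",(488,190),(484,350),.131)]:
    print(nm,edge(c,im,f(p),f(q),z,2.5))
c=vision.get_calibration("wrist");im=np.load('pics/w4.npy');g=lambda x:(np.array(x,float)+.5)/1.5-.5
for nm,p,q,z in [("left",(338,205),(340,280),.05),("right",(418,205),(415,280),.05),("back",(345,183),(410,184),.055),("front",(346,286),(410,287),.03)]:
    print(nm,edge(c,im,g(p),g(q),z,4))
s=readout.sense();q=s["tcp_rot"];print(2*np.degrees(np.arctan2(q[2],q[1])), s["eef_pos"])
print(ray(c,g([(341,183),(414,184),(336,190),(419,190),(340,285),(415,286)]),.055).round(4))
E
```

```text
plate front (np.float32(87.84311), array([ 0.4679, -0.1279], dtype=float32), np.float64(0.5336122765210783), np.int64(21))
plate right (np.float32(0.5734853), array([ 0.4998, -0.2137], dtype=float32), np.float64(0.305969943241311), np.int64(25))
plate left low (np.float32(178.06168), array([ 0.5081, -0.0246], dtype=float32), np.float64(0.5014356663764657), np.int64(25))
head back (np.float32(86.98772), array([ 0.6088, -0.1261], dtype=float32), np.float64(1.5931344128050884), np.int64(23))
head front (np.float32(86.862595), array([ 0.518 , -0.1232], dtype=float32), np.float64(0.9682922534944772), np.int64(20))
head left (np.float32(1.0434451), array([ 0.5643, -0.078 ], dtype=float32), np.float64(0.2680508083435597), np.int64(19))
head right (np.float32(179.89592), array([ 0.5562, -0.1665], dtype=float32), np.float64(0.17380978652220935), np.int64(19))
left (np.float32(167.19832), array([0.513 , 0.2369], dtype=float32), np.float64(0.371191796914443), np.int64(22))
right (np.float32(166.02148), array([0.5038, 0.1766], dtype=float32), np.float64(0.1670366629082765), np.int64(26))
back (np.float32(77.105156), array([0.5501, 0.1965], dtype=float32), np.float64(0.2506911921221542), np.int64(29))
front (np.float32(75.29983), array([0.4701, 0.2142], dtype=float32), np.float64(0.16174878880567867), np.int64(24))
-15.01319855107014 [0.50486242 0.20475567 0.27243194]
[[0.5566 0.2205 0.055 ]
 [0.5427 0.1713 0.055 ]
 [0.5529 0.2252 0.055 ]
 [0.5378 0.1689 0.055 ]
 [0.4861 0.2417 0.055 ]
 [0.471  0.1887 0.055 ]]
```

```bash
python3 -m creep '[[0,-1,30,-0.02,0],[0,0,55,0,0],[0,0,55,0,0],[0,0,50,0,0],[0,0,30,0,0],[0,0,12,0,0],[0,0,6,0,0],[0,0,0,0,0.2],[0,0,0,0,0.3]]'; python3 -m creep '[[0,0,0,0,0.4],[0,0,0,0,0.6],[0,0,0,0,1],[0,0,0,0,1],[0,0,0,0,1],[0,0,0,0,1]]'
python3 - <<'E'
from h import *
s=readout.sense();print(s["eef_pos"],s["contact_force"],s["moment"],s["width"])
E
```

```text
time: 9.98
eef_pos: [0.5056, 0.2073, 0.0358]
tcp_rot: [-0.001, 0.993, -0.12, 0.001]
contact_force: [-0.4, -0.3, -0.0]
width: 0.0733
time: 10.72
eef_pos: [0.5053, 0.2072, 0.0352]
tcp_rot: [-0.0, 0.993, -0.12, 0.0]
contact_force: [-2.0, 0.5, 7.1]
width: 0.0557
[0.50532294 0.20720475 0.03520219] [-1.99631936  0.50707553  7.10276744] [ 0.25637734  0.55519325 -0.07350092] 0.05567934756717994
```

```bash
python3 -m creep '[[0,0,-5,0,1],[0,0,-20,0,1],[0,0,-40,0,1],[0,0,-40,0,1],[0,0,-25,-0.1,1],[0,0,0,-0.104,1],[0,0,0,0,1],[0,0,0,0,1]]'; python3 -m creep '[[-3,20,0,0,1],[-6,45,0,0,1],[-6,50,0,0,1],[-6,50,0,0,1],[-6,50,0,0,1],[-6,50,0,0,1],[-6,42,0,0,1],[-4,22,0,0,1],[0,0,0,0,1],[0,0,0,0,1],[0,0,0,0,1]]'
python3 - <<'E'
from h import *
s=readout.sense();print(s["eef_pos"],s["tcp_rot"],s["contact_force"],s["moment"],s["width"])
snap("wrist","w5")
E
```

```text
time: 11.72
eef_pos: [0.5046, 0.2065, 0.164]
tcp_rot: [0.0, 1.0, -0.02, -0.001]
contact_force: [-0.0, -0.1, -1.7]
width: 0.056
time: 13.1
eef_pos: [0.4499, -0.12, 0.1645]
tcp_rot: [0.0, 1.0, -0.018, -0.0]
contact_force: [-0.1, 0.2, -2.1]
width: 0.0559
[ 0.44987619 -0.11997085  0.16448059] [ 8.13365064e-07  9.99834905e-01 -1.81701844e-02 -8.71524888e-05] [-0.07857013  0.24519719 -2.12107624] [-0.02907086  0.00319476 -0.0011216 ] 0.05593950490138426
```

View pics/w5.png

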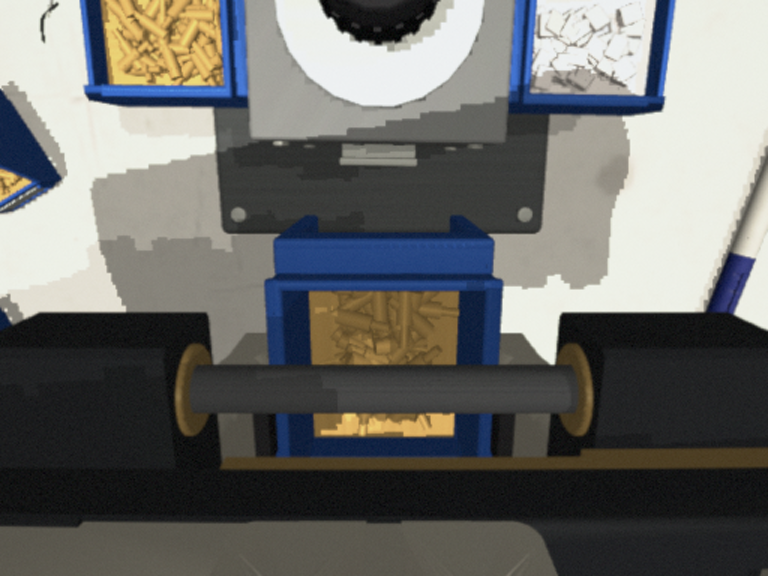

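```bash
python3 - <<'E'
from h import *
c=vision.get_calibration("wrist");g=lambda x:(np.array(x,float)+.5)/1.5-.5
s=readout.sense();p=s["eef_pos"];q=s["tcp_rot"];y=2*np.arctan2(q[2],q[1]);ex=np.array([np.cos(y),np.sin(y)]);ey=np.array([np.sin(y),-np.cos(y)]);print("yaw",np.degrees(y))
def T(px,z): 
    d=ray(c,g(px),z)[:,:2]-p[:2]; return np.c_[d@ex,d@ey].round(4)*1e3
print("ledge outer",T([(274,238),(494,238)],.184).tolist())
for z in(.09,.1,.11,.116): print("hook tongue top",z,T([(340,165),(416,165)],z).tolist())
print("panel top",T([(250,139),(507,142)],.131).tolist(),T([(250,139),(507,142)],.126).tolist())
print("axis",[( [.565,-.124]-p[:2])@ex,([.565,-.124]-p[:2])@ey])
im=np.load('pics/w5.npy')
print(edge(c,im,g((255,139)),g((500,142)),.131), edge(c,im,g((228,232)),g((536,232)),.012), edge(c,im,g((285,238)),g((485,238)),.184))
E
```

```text
yaw -2.0650458257244777
ledge outer [[45.0, -26.8], [45.0, 28.7]]
hook tongue top 0.09 [[61.0, -17.5], [61.0, 14.6]]
hook tongue top 0.1 [[61.199999999999996, -16.7], [61.199999999999996, 14.0]]
hook tongue top 0.11 [[61.400000000000006, -15.9], [61.400000000000006, 13.4]]
hook tongue top 0.116 [[61.6, -15.4], [61.6, 13.0]]
panel top [[70.6, -44.699999999999996], [69.6, 43.0]] [[70.7, -45.900000000000006], [69.7, 44.2]]
axis [np.float64(0.1151191649575529), np.float64(-2.6548007912644993e-05)]
(np.float32(85.27035), array([ 0.5197, -0.1141], dtype=float32), np.float64(0.18333762270305165), np.int64(16)) (np.float32(87.93091), array([ 0.4675, -0.1195], dtype=float32), np.float64(0.0069987544252407595), np.int64(22)) (np.float32(87.93374), array([ 0.4948, -0.1273], dtype=float32), np.float64(0.06820679951679019), np.int64(30))
```

Bin hangs level in the grip, weight ≈2 N. Its ledge is centred at px 384 and the hook (341–416, 157) at 378, so I shift 2 mm sideways, lower to just above the hook range and advance to the panel.

```bash
python3 -m creep '[[0,-2,15,0,1],[0,0,25,0,1],[0,0,12,0,1],[5,0,0,0,1],[9,0,0,0,1],[6,0,0,0,1],[0,0,0,0,1],[0,0,0,0,1]]'; python3 -m creep '[[1,0,0,0,1],[1,0,0,0,1],[0,0,0,0,1]]';python3 -m creep '[[1,0,0,0,1],[0,0,0,0,1],[0,0,0,0,1]]';python3 -m creep '[[1,0,0,0,1],[0,0,0,0,1],[0,0,0,0,1]]'
```

```text
time: 14.15
eef_pos: [0.4698, -0.1192, 0.1126]
tcp_rot: [-0.0, 1.0, -0.019, -0.0]
contact_force: [-0.9, 0.2, -2.2]
width: 0.0558
time: 14.52
eef_pos: [0.472, -0.1192, 0.1126]
tcp_rot: [0.0, 1.0, -0.018, 0.0]
contact_force: [-0.3, 0.6, -2.4]
width: 0.0558
time: 14.9
eef_pos: [0.4729, -0.1192, 0.1125]
tcp_rot: [-0.0, 1.0, -0.018, -0.0]
contact_force: [0.5, 0.3, -1.5]
width: 0.0559
time: 15.28
eef_pos: [0.474, -0.1193, 0.1126]
tcp_rot: [-0.0, 1.0, -0.018, -0.0]
contact_force: [-0.1, 0.0, -2.0]
width: 0.0559
```

```bash
for i in 1 ; do python3 -m creep '[[0.7,0,0,0,1],[0,0,0,0,1],[0,0,0,0,1]]';python3 -m creep '[[0.7,0,0,0,1],[0,0,0,0,1],[0,0,0,0,1]]'; python3 -m creep '[[0.7,0,0,0,1],[0,0,0,0,1],[0,0,0,0,1]]';done
```

```text
time: 15.65
eef_pos: [0.4743, -0.1193, 0.1124]
tcp_rot: [0.0, 1.0, -0.018, -0.0]
contact_force: [-2.6, 0.7, -0.6]
width: 0.0558
time: 16.02
eef_pos: [0.4745, -0.1196, 0.1123]
tcp_rot: [0.0, 1.0, -0.019, -0.001]
contact_force: [-5.5, -0.7, 0.6]
width: 0.056
time: 16.4
eef_pos: [0.4746, -0.1197, 0.1122]
tcp_rot: [0.0, 1.0, -0.019, -0.001]
contact_force: [-6.3, -0.9, 0.2]
width: 0.0557
```

```bash
python3 -m creep '[[-2.2,0,0,0,1],[0,0,0,0,1],[0,0,0,0,1]]';python3 -m creep '[[0,0,1.5,0,1],[0,0,1.5,0,1],[0,0,0,0,1]]';python3 -m creep '[[0,0,1.5,0,1],[0,0,1.5,0,1],[0,0,0,0,1],[0,0,0,0,1]]'
```

```text
time: 16.77
eef_pos: [0.4745, -0.1191, 0.1128]
tcp_rot: [-0.0, 1.0, -0.018, 0.001]
contact_force: [-0.2, 0.8, -1.1]
width: 0.0558
time: 17.15
eef_pos: [0.4738, -0.1193, 0.1094]
tcp_rot: [0.0, 1.0, -0.018, -0.0]
contact_force: [-0.3, 0.6, -1.6]
width: 0.056
time: 17.65
eef_pos: [0.4738, -0.1193, 0.1066]
tcp_rot: [0.0, 1.0, -0.018, -0.0]
contact_force: [-0.5, 0.6, -1.7]
width: 0.0557
```

```bash
python3 -m creep '[[0,0,1,0,1],[0,0,1,0,1],[0,0,0,0,1],[0,0,0,0,1]]';python3 -m creep '[[0,0,1,0,1],[0,0,1,0,1],[0,0,0,0,1],[0,0,0,0,1]]'
```

```text
time: 18.15
eef_pos: [0.4739, -0.1193, 0.1046]
tcp_rot: [0.0, 1.0, -0.018, -0.0]
contact_force: [-0.1, -0.0, -1.6]
width: 0.0558
time: 18.65
eef_pos: [0.4738, -0.1193, 0.1025]
tcp_rot: [0.0, 1.0, -0.018, -0.0]
contact_force: [0.4, 0.4, -2.0]
width: 0.0561
```

```bash
python3 -m creep '[[0,0,1,0,1],[0,0,1,0,1],[0,0,0,0,1],[0,0,0,0,1]]';python3 -m creep '[[0,0,1,0,1],[0,0,1,0,1],[0,0,0,0,1],[0,0,0,0,1]]'
```

```text
time: 19.15
eef_pos: [0.4739, -0.1193, 0.1006]
tcp_rot: [0.0, 1.0, -0.018, -0.0]
contact_force: [0.6, 0.5, -1.2]
width: 0.0557
time: 19.65
eef_pos: [0.4739, -0.1193, 0.0985]
tcp_rot: [-0.0, 1.0, -0.018, -0.0]
contact_force: [-0.3, -0.7, -0.7]
width: 0.0555
```

```bash
python3 -m creep '[[0,0,0.7,0,1],[0,0,0.7,0,1],[0,0,0,0,1],[0,0,0,0,1]]';python3 -m creep '[[0,0,0.7,0,1],[0,0,0.7,0,1],[0,0,0,0,1],[0,0,0,0,1]]'
```

```text
time: 20.15
eef_pos: [0.4738, -0.1193, 0.0972]
tcp_rot: [0.0, 1.0, -0.018, -0.0]
contact_force: [-0.0, 0.1, -1.9]
width: 0.0561
time: 20.65
eef_pos: [0.4739, -0.1193, 0.0958]
tcp_rot: [0.0, 1.0, -0.018, 0.0]
contact_force: [-0.9, 0.7, -0.8]
width: 0.0559
```

```bash
python3 -m creep '[[0,0,0.7,0,1],[0,0,0.7,0,1],[0,0,0,0,1],[0,0,0,0,1]]';python3 -m creep '[[0,0,0.7,0,1],[0,0,0.7,0,1],[0,0,0,0,1],[0,0,0,0,1]]'
```

```text
time: 21.15
eef_pos: [0.4738, -0.1193, 0.0943]
tcp_rot: [-0.0, 1.0, -0.018, -0.0]
contact_force: [-0.1, -0.2, -2.1]
width: 0.0557
time: 21.65
eef_pos: [0.4739, -0.1192, 0.093]
tcp_rot: [-0.0, 1.0, -0.018, 0.0]
contact_force: [0.7, 0.5, -2.1]
width: 0.0558
```

```bash
python3 -m creep '[[0,0,0.7,0,1],[0,0,0.7,0,1],[0,0,0,0,1],[0,0,0,0,1]]';python3 -m creep '[[0,0,0.7,0,1],[0,0,0.7,0,1],[0,0,0,0,1],[0,0,0,0,1]]'
python3 -c "
from h import *
s=readout.sense();print(s['contact_force'],s['moment'])"
```

```text
time: 22.15
eef_pos: [0.474, -0.1193, 0.092]
tcp_rot: [0.0, 1.0, -0.018, 0.0]
contact_force: [-2.2, 1.6, 6.0]
width: 0.0561
time: 22.65
eef_pos: [0.4741, -0.1194, 0.0912]
tcp_rot: [0.0, 1.0, -0.018, 0.0]
contact_force: [-4.8, 1.8, 12.7]
width: 0.0557
[-4.78551404  1.8241676  12.7045932 ] [0.33645998 1.5667334  0.02865511]
```

Contact near z 0.0927. It may be the ledge or the flange's lower edge on the tongue, so I ease up and test by pulling back gently.

```bash
python3 -m creep '[[0,0,-1.5,0,1],[0,0,-1.2,0,1],[0,0,0,0,1],[0,0,0,0,1]]';python3 -m creep '[[-1,0,0,0,1],[0,0,0,0,1],[0,0,0,0,1]]';python3 -m creep '[[-0.8,0,0,0,1],[0,0,0,0,1],[0,0,0,0,1]]';python3 -m creep '[[-0.8,0,0,0,1],[0,0,0,0,1],[0,0,0,0,1]]'
python3 -c "
from h import *
snap('wrist','w6',(100,60,400,285),2.6)"
```

```text
time: 23.15
eef_pos: [0.4738, -0.1193, 0.0926]
tcp_rot: [-0.0, 1.0, -0.018, -0.0]
contact_force: [0.0, -0.3, -1.4]
width: 0.0559
time: 23.52
eef_pos: [0.4728, -0.1192, 0.0928]
tcp_rot: [-0.0, 1.0, -0.018, -0.0]
contact_force: [0.2, 0.7, -1.8]
width: 0.0558
time: 23.9
eef_pos: [0.4727, -0.1191, 0.0931]
tcp_rot: [-0.0, 1.0, -0.018, 0.001]
contact_force: [4.7, 0.7, -2.4]
width: 0.0559
time: 24.28
eef_pos: [0.4727, -0.1191, 0.0932]
tcp_rot: [-0.0, 1.0, -0.018, 0.001]
contact_force: [6.8, 0.1, -3.9]
width: 0.0558
```

View pics/w6.png

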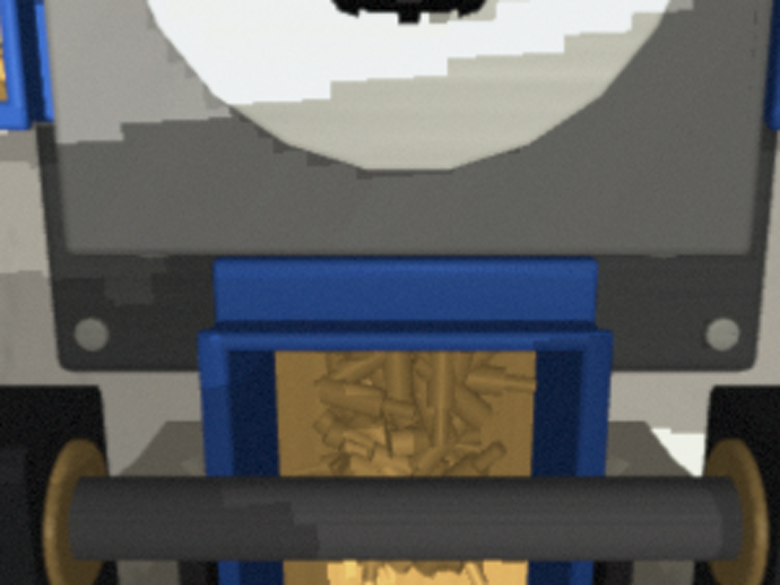

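Pulling back is blocked with ~7 N at x 0.4727: the lip is behind the tongue. In the crop the ledge (215–596) is centred on the panel (66–750) within 0.5 mm and parallel. Now I lower it onto the hook.

```bash
python3 -m creep '[[2,0,0,0,1],[0,0,0,0,1],[0,0,0,0,1]]';python3 -m creep '[[0,0,0.4,0,1],[0,0,0,0,1],[0,0,0,0,1],[0,0,0,0,1]]';python3 -m creep '[[0,0,0.3,0,1],[0,0,0,0,1],[0,0,0,0,1],[0,0,0,0,1]]'
```

```text
time: 24.7
eef_pos: [0.4728, -0.1193, 0.0927]
tcp_rot: [-0.0, 1.0, -0.018, -0.0]
contact_force: [0.3, -0.6, -2.2]
width: 0.0561
time: 25.2
eef_pos: [0.4732, -0.1193, 0.0924]
tcp_rot: [0.0, 1.0, -0.018, -0.0]
contact_force: [-0.1, -0.3, -1.6]
width: 0.0559
time: 25.7
eef_pos: [0.4733, -0.1192, 0.0922]
tcp_rot: [-0.0, 1.0, -0.018, -0.0]
contact_force: [-0.1, 0.2, -1.5]
width: 0.0556
```

```bash
python3 -m creep '[[0,0,0.3,0,1],[0,0,0,0,1],[0,0,0,0,1],[0,0,0,0,1]]';python3 -m creep '[[0,0,0.3,0,1],[0,0,0,0,1],[0,0,0,0,1],[0,0,0,0,1]]'
```

```text
time: 26.2
eef_pos: [0.4733, -0.1192, 0.0919]
tcp_rot: [-0.0, 1.0, -0.018, 0.0]
contact_force: [-0.4, -0.2, -1.9]
width: 0.0557
time: 26.7
eef_pos: [0.4733, -0.1192, 0.0916]
tcp_rot: [-0.0, 1.0, -0.018, -0.0]
contact_force: [0.4, -0.3, -1.8]
width: 0.0556
```

```bash
python3 -m creep '[[0,0,0.3,0,1],[0,0,0,0,1],[0,0,0,0,1],[0,0,0,0,1]]';python3 -m creep '[[0,0,0.3,0,1],[0,0,0,0,1],[0,0,0,0,1],[0,0,0,0,1]]'
```

```text
time: 27.2
eef_pos: [0.4733, -0.1193, 0.0914]
tcp_rot: [0.0, 1.0, -0.018, 0.0]
contact_force: [-0.7, 0.1, 1.7]
width: 0.0561
time: 27.7
eef_pos: [0.4734, -0.1193, 0.0913]
tcp_rot: [0.0, 1.0, -0.018, 0.0]
contact_force: [-3.7, 0.8, 5.4]
width: 0.0562
```

```bash
python3 -m creep '[[0,0,-0.2,0,1],[0,0,0,0,1],[0,0,0,0,1]]'; python3 -m creep '[[0,0,0,0,0.32],[0,0,0,0,0.3],[0,0,0,0,0.2],[0,0,0,0,0.1],[0,0,0,0,0],[0,0,0,0,0],[0,0,0,0,0]]'
```

```text
time: 28.08
eef_pos: [0.4733, -0.1193, 0.0913]
tcp_rot: [0.0, 1.0, -0.018, 0.0]
contact_force: [-1.9, -0.2, 4.7]
width: 0.056
time: 28.95
eef_pos: [0.4732, -0.1193, 0.0912]
tcp_rot: [-0.0, 1.0, -0.018, 0.0]
contact_force: [0.8, -0.2, 0.3]
width: 0.0876
```

Released. Retreat straight up, then back and aside, and check.

```bash
python3 -m creep '[[0,0,-10,0,0],[0,0,-25,0,0],[0,0,-45,0,0],[0,0,-50,0,0],[0,0,-40,0,0],[0,0,-10,0,0],[0,0,0,0,0]]'; python3 -m creep '[[0,-30,0,0,0],[0,-50,0,0,0],[0,-55,0,0,0],[0,-55,0,0,0],[0,-55,0,0,0],[0,-40,0,0,0],[0,0,0,0,0],[0,0,0,0,0]]'
python3 - <<'E'
from h import *
a=vision.get_image("scene");b=vision.get_image("top")
np.save('pics/t7.npy',b)
A=cv2.resize(a[165:265,220:345],None,fx=4.4,fy=4.4,interpolation=cv2.INTER_CUBIC)
B=cv2.resize(b[140:240,235:325],None,fx=4.4,fy=4.4,interpolation=cv2.INTER_CUBIC)[:, :, :]
im=np.hstack([A[:440,:400],B[:440,:396]]);print(im.shape);cv2.imwrite('pics/f7.png',im[:,:,::-1])
E
```

```text
time: 29.82
eef_pos: [0.4733, -0.1192, 0.2718]
tcp_rot: [-0.0, 1.0, -0.018, 0.001]
contact_force: [0.6, 0.2, -0.4]
width: 0.0879
time: 30.82
eef_pos: [0.4831, 0.1652, 0.2698]
tcp_rot: [0.001, 1.0, -0.018, -0.001]
contact_force: [0.3, -0.5, 0.9]
width: 0.0876
(440, 796, 3)
```

View pics/f7.png

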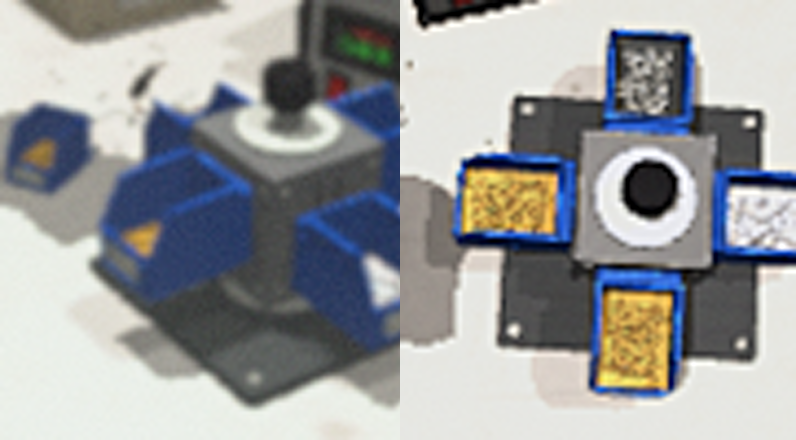

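The bin hangs on the front side (right half at (637,330)), apparently level and in line with the head. Quick squareness check before handing in.

```bash
python3 - <<'E'
from h import *
c=vision.get_calibration("top");im=np.load('pics/t7.npy');f=lambda x:(np.array(x,float)-[400,0]+.5)/4.4-.5+[235,140]
for nm,p,q,z in [("plate back L",(520,97),(600,102),.012),("plate left low",(503,270),(498,342),.012),("plate right",(763,262),(757,355),.012),("plate front L",(500,345),(585,352),.012),
 ("head left",(583,140),(577,260),.131),("head right",(719,142),(713,262),.131),("head back",(590,131),(712,137),.131),
 ("bin left",(602,290),(591,385),.06),("bin right",(683,290),(675,390),.06)]:
    print(nm,edge(c,im,f(p),f(q),z,2.5))
E
```

```text
plate back L (np.float32(86.66761), array([ 0.6599, -0.0617], dtype=float32), np.float64(0.18030672162941885), np.int64(18))
plate left low (np.float32(176.11511), array([ 0.4977, -0.0243], dtype=float32), np.float64(0.8102174194601682), np.int64(30))
plate right (np.float32(179.92894), array([ 0.5049, -0.2136], dtype=float32), np.float64(0.3723425177777577), np.int64(25))
plate front L (np.float32(86.87111), array([ 0.4704, -0.058 ], dtype=float32), np.float64(0.5858131020230707), np.int64(26))
head left (np.float32(178.2655), array([ 0.5608, -0.0777], dtype=float32), np.float64(0.9025724377622042), np.int64(30))
head right (np.float32(10.220621), array([ 0.5649, -0.1714], dtype=float32), np.float64(2.6096369196465843), np.int64(25))
head back (np.float32(86.19257), array([ 0.6083, -0.138 ], dtype=float32), np.float64(1.5147440391554827), np.int64(22))
bin left (np.float32(171.09619), array([ 0.4724, -0.0922], dtype=float32), np.float64(1.0813002095237592), np.int64(21))
bin right (np.float32(178.06163), array([ 0.4711, -0.1448], dtype=float32), np.float64(0.3302610272501087), np.int64(19))
```

```bash
python3 -c "
from h import *
print(job.job_done())"
```

```text
the job is handed in; nothing more can be done
None
```

The job is handed in at about 31 s of the 72 s allowed. The rack's empty side faces the front, and the large loose bin hangs on its hook.

- **Rack:** I turned it about 86° clockwise by its knob. It then measured about 1° off square with the base plate, and I lightly pressed the bin's ribs (about 6 N) against the panel to square it. In the last close wrist picture, the panel, the bin's ledge and the plate's front edge looked parallel.
- **Hook:** I lowered the bin until it met the hook; the first contact reached 12.7 N because I took one step too many. A gentle pull back was then blocked at about 7 N, which shows the lip is behind the tongue.
- **Hanging:** I lowered it again until the hook carried the bin, then opened the gripper with 4.7 N on the wrist. In the wrist picture the bin sat within about 0.5 mm of the panel's centre.
- **Last checks:** After I backed away, the scene and top views showed the bin hanging on the front, apparently level. I did not see any bystanders moved, though this was not checked item by item.
- **Check that failed:** The final edge fits in the top picture were too coarse to confirm squareness. They scattered by several degrees and one, on the head's right edge, was plainly wrong. The squareness therefore rests on the wrist view taken while the bin was still gripped.

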